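Start the confectioner's warming lamp

ROBOT

A 6-joint arm with a two-finger parallel gripper is mounted at the origin on the work surface. World frame = base frame: x ahead of the robot, y to its left, z up, the work surface at z = 0. Lengths are in m, angles in rad, forces in N, time in s.
With the tool pointing down it reaches from about 0.25 to 0.725 m from the base axis. Payload 4 kg.
Tool frame: the origin (TCP) lies midway between the tips of the shut fingers; the grasp point (between the pads) lies 19 mm behind it (bot.grip_point_offset is the distance from the TCP to the grasp point, in m); z points along the fingers, y is the line along which they close (so a half turn about z gives the same grasp; the last joint's range is limited). The gripper opens to 85 mm and grips with 20 to 120 N. Pads are 22 mm wide; open, the fingers measure 114 mm over their backs; the gripper's body (76 mm by 85 mm) begins 54 mm behind the grasp point. The pads swing forward as they close: fully open they stand 13 mm farther back than shut.
Start: joints at [-1.292, 0.241, 0.005, 1.335, 0, 1.571], TCP at [0.138, -0.481, 0.231] pointing down, gripper open.
Joint ranges: [-2.72, 2.72], [-1.05, 1.87], [-1.09, 1.28], [-1.99, 2.15], [-1.42, 1.44], [-3.14, 3.14]. Speed limits (rad/s): [2.79, 2.79, 3.14, 3.14, 3.14, 3.14].

INTERFACE

Orientations are given as a unit quaternion [x, y, z, w].
In Python, from workcell import bot gives the robot as it stands.
- The arm moves only by the tool step_arm, never from a script. Its argument "targets" is text: rows parted by semicolons, each of 7 numbers parted by spaces: the opening, from -1 (shut) to 1 (fully open), so that 0 is half open, then the shift along the world's x, y, z normalised to -1 to 1, where 1 is 0.5 m, then the turn, a rotation vector about the world's x, y, z normalised to -1 to 1, where 1 is pi/4 rad. In form: gripper x y z wx wy wz; .... A call has 1 to 10 rows; each row is the pose to reach, as a shift and turn from the pose commanded when the call began; what a row does not reach only later rows make up. A row lasts 1/12 s, in which the tool goes at most 41.7 mm and 7.16 degrees, less where a joint would pass 70% of its speed; a pose out of reach is approached as far as the arm can. A call with a number of a shift or a turn outside -1 to 1 is refused whole. A call with a gripper value outside its range is refused whole. The fingers move at their own pace and stop on an object; the grip force is fixed at half the most. Time passes only in rows, so rows that repeat a pose let the fingers close. It gives the time, the measured TCP pose, the force, the opening and the grip force at its end, in the units of the state.
- bot.get_obs(): the state, without advancing time (a new reading comes with each control period).
- bot.camera(name): name is "scene" or "top"; returns the picture (480x640x3 uint8, red, green, blue); there is no depth.
- bot.camera_info(name): a dict with "vertical_fov" (degrees; the focal length in pixels is half the picture's height over the tangent of half this angle, whatever the lens; pixels are square), "cx", "cy" (the principal point, pixels), "D" ([k1, k2, p1, p2, k3] as OpenCV has them; the pictures are not rectified), "pose" (4x4, takes a point from camera to world coordinates). Camera axes: x right, y up, looking along -z (the intrinsics and any distortion apply to the point x, -y, -z); pixel columns grow to the right and rows downward; lengths in m; the calibration is good to about 2 mm. A picture is of the moment at which its call begins. camera_info takes no time and is no camera call.
- bot.job_done(): hands the job in; it is judged then, once.
The state is a dict: "clock": time; "joint_pos": joint angles; "joint_vel": joint speeds; "tau": joint torques, N m; "eef_pos": TCP position; "tool_rot": TCP orientation; "ft_force": force on the tool from outside, world axes, zero at the start; "ft_torque": the same for the moment, N m; "grip_width": finger opening in m; "grasp_force": force on a finger pad.
Only numpy, scipy, OpenCV 4.12 (cv2) and the standard library are available. Lean on these libraries where they do the work, as an engineer would, in place of code of your own. Each camera call takes 0.05 s, during which the arm holds its last target. There are 200 camera calls.

TASK

Start the warming lamp: with your fingertips push the blue-balled lever on the grey switch box all the way over to its far side, and after that press the green button on the button box gently all the way in and let it spring back out. Leave the lever over, do not touch the red and yellow buttons, do not ram the controls, and leave the jar, the cutter ring, the cup and the scraper where they are.

Things in the scene. Friction and masses are not known exactly. Their poses are not given: they have to be found in the camera images.
- switchbox: grey painted switch box, fixed to the table, 120 x 110 mm (its x, y), 40 mm high; origin at the centre of its underside, z up. The lever stands on the middle of its top, on a dark steel block 70 x 50 x 25 mm; the lever's hinge axis runs along the box's y, directly above the origin, 62 mm above the table. Pushing the lever towards the box's +x (away from the robot, give or take the box's yaw) switches it on
- lever_tip (a point): centre of the blue ball (26 mm across) at the end of the lever, 70 mm from the hinge axis; the rod below it is 10 mm thick
- lever (a joint): lever angle in rad: 0 leaning back 0.5 rad from upright towards the box's -x (ball 34 mm to -x of the hinge), 0.5 upright, 1.0 at its stop leaning 0.5 rad to +x. It moves with light friction (about 1 N at the ball) and stays where it is left. It may start at 0 to 0.2
- buttonbox: aluminium button box, fixed to the table, 100 x 230 mm (its x, y), 40 mm high; origin at the centre of its underside, z up. Three buttons stand in a row along its y, 75 mm apart, in any order
- green_base: centre of the underside of the green button's round black housing (48 mm across incl. rim, 12 mm high), which is screwed on top of the aluminium button box, so this point is 40 mm above the table. Its z is up, its x is the box's x
- red_base: centre of the underside of the red button's round black housing (48 mm across incl. rim, 12 mm high), which is screwed on top of the aluminium button box, so this point is 40 mm above the table. Its z is up, its x is the box's x
- yellow_base: centre of the underside of the yellow button's round black housing (48 mm across incl. rim, 12 mm high), which is screwed on top of the aluminium button box, so this point is 40 mm above the table. Its z is up, its x is the box's x
- green_top (a point): centre of the top face of the green push button (a green disc 32 mm across), as the button moves; 62 mm above the table when the button is out, standing 10 mm proud of its housing. It is pressed straight down, 6 mm of travel
- red_top (a point): centre of the top face of the red push button (a red disc 32 mm across), as the button moves; 62 mm above the table when the button is out, standing 10 mm proud of its housing. It is pressed straight down, 6 mm of travel
- yellow_top (a point): centre of the top face of the yellow push button (a yellow disc 32 mm across), as the button moves; 62 mm above the table when the button is out, standing 10 mm proud of its housing. It is pressed straight down, 6 mm of travel
- green (a joint): travel of the green button in m: 0 out, 0.006 fully in; sprung, about 1.5 N to start and 5 N fully in, springs out by itself when let go
- red (a joint): travel of the red button in m: 0 out, 0.006 fully in; sprung, about 1.5 N to start and 5 N fully in, springs out by itself when let go
- yellow (a joint): travel of the yellow button in m: 0 out, 0.006 fully in; sprung, about 1.5 N to start and 5 N fully in, springs out by itself when let go
- jar: bystander: loose amber jar with a steel lid, 60 mm across, 85 mm high, beyond the button box; origin at the centre of its underside
- cutter: bystander: loose round steel cutter ring, 60 mm across, 35 mm high, on the robot's side of the button box; origin at the centre of its underside
- cup: bystander: loose white cup, 66 mm across, 65 mm high, beyond the switch box; origin at the centre of its underside
- scraper: bystander: loose spatula-like scraper with a brown wooden handle, 200 mm long, 65 mm wide blade, 20 mm high, lying on the robot's side of the switch box; origin at the middle of its length, on the table; its x runs from handle to blade
Things that resemble listed ones, but are neither listed nor needed, are in the scene too. Several things have the shape of the switchbox; the one meant has the colours described above.

How it is judged:
By the outcome, as a careful person would: the job done as asked, in the order asked, and still so for the second after the job is handed in, with the robot touching nothing.
It also fails if it takes over 42 s, if anything falls off the work surface, if the arm or the gripper's body presses on something with over 40 N, if the wrist force passes 120 N, or if a joint passes its speed limit or range.

## Working session

There is one attempt and no reset: what is moved stays moved. The work goes in short steps, Python scripts to look and compute and a tool call to move; the robot and the scene stay as the last step left them, time stands still between calls to the robot, and variables do not carry over. Pictures are saved under pics/ and viewed, at most 10 in all, crops included, and the job is handed in when it is done.

Besides the shell and the picture viewer there is one more tool, called after "Request:" by a JSON object that holds its "api" and its "payload". step_arm: Moves the arm, as the interface text tells. Scaled input: -1 to 1 covers 0.5 m each way for a shift and pi/4 rad each way for a turn. Its arguments: {"type":"object","properties":{"targets":{"type":"string"}},"required":["targets"]}

```bash
mkdir -p pics
cat > h.py <<'E'
import numpy as np, cv2
from workcell import bot
def cam(n):
    i=bot.camera_info(n); f=240/np.tan(np.radians(i["vertical_fov"])/2)
    return np.array([[f,0,i["cx"]],[0,f,i["cy"]],[0,0,1.]]),np.array(i["D"],float),np.array(i["pose"])
def w(n,px,z):
    K,D,P=cam(n)
    u=cv2.undistortPoints(np.array(px,float).reshape(-1,1,2),K,D).reshape(-1,2)
    d=np.c_[u[:,0],-u[:,1],-np.ones(len(u))]@P[:3,:3].T; o=P[:3,3]
    return o+d*((z-o[2])/d[:,2])[:,None]
def proj(n,X):
    K,D,P=cam(n); c=(np.atleast_2d(X)-P[:3,3])@P[:3,:3]; c=c*[1,-1,-1]
    return cv2.projectPoints(c,np.zeros(3),np.zeros(3),K,D)[0].reshape(-1,2)
E
python3 - <<'E'
from h import *
for n in("scene","top"):
    cv2.imwrite(f"pics/{n}0.png",bot.camera(n)[...,::-1]); K,D,P=cam(n); print(n,K[0,0],D,P.round(3).tolist())
E
```

```text
scene 435.27164691700676 [-0.04079647  0.          0.          0.          0.        ] [[0.21, -0.568, 0.796, 1.247], [0.978, 0.129, -0.166, -0.038], [-0.009, 0.813, 0.582, 0.607], [0.0, 0.0, 0.0, 1.0]]
top 502.7466312345117 [-0.02137374  0.          0.          0.          0.        ] [[-0.029, 0.989, -0.147, 0.397], [-0.999, -0.026, 0.018, 0.11], [0.014, 0.148, 0.989, 1.111], [0.0, 0.0, 0.0, 1.0]]
```

View pics/scene0.png

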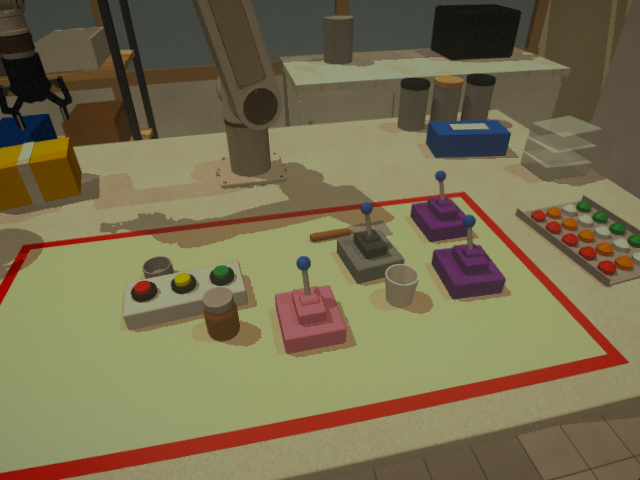

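View pics/top0.png

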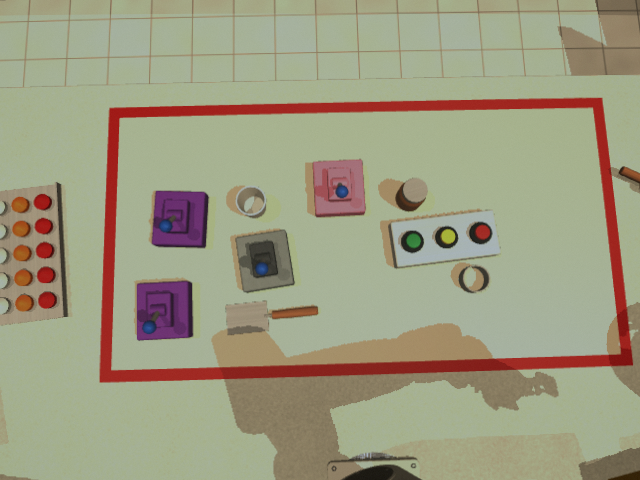

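The top view shows lever boxes: purple at ball (166,225) and (149,327), pink at (341,190), grey at (262,268). Grey with a dark block matches the description. Green button is at (412,241), yellow at (447,237), red at (481,232). Checking grey in one close crop, along with the measurements.

Run:
```python
from h import *
t=cv2.imread("pics/top0.png"); s=cv2.imread("pics/scene0.png")
a=cv2.resize(t[215:305,220:310],None,fx=4.4,fy=4.4,interpolation=cv2.INTER_CUBIC)
b=cv2.resize(s[195:285,325:415],(a.shape[1],a.shape[0]),interpolation=cv2.INTER_CUBIC)
cv2.imwrite("pics/crop.png",np.hstack([a,b]))
def blob(im,lo,hi,roi):
    x0,y0,x1,y1=roi; h=cv2.cvtColor(im[y0:y1,x0:x1],cv2.COLOR_BGR2HSV)
    m=cv2.inRange(h,lo,hi); n,l,st,c=cv2.connectedComponentsWithStats(m); k=1+st[1:,4].argmax()
    return c[k]+[x0,y0],st[k]
for nm,lo,hi,rt,rs in [("green",(45,80,30),(85,255,255),(395,225,430,258),(205,260,240,290)),("yellow",(22,120,60),(35,255,255),(430,220,465,255),(165,265,200,300)),("red",(0,120,60),(9,255,255),(465,215,500,250),(128,270,163,305)),("ball",(100,100,20),(130,255,255),(235,235,290,290),(350,195,385,220))]:
    p,st=blob(t,lo,hi,rt); q,s2=blob(s,lo,hi,rs)
    if nm!="ball": print(nm,p,st,w("top",p,.062).round(4),w("scene",q,.062).round(4))
    else:
        # triangulate
        A=[];B=[]
        for n,u in(("top",p),("scene",q)):
            o=cam(n)[2][:3,3]; d=w(n,u,0)[0]-o; d/=np.linalg.norm(d); M=np.eye(3)-np.outer(d,d); A.append(M);B.append(M@o)
        X=np.linalg.solve(sum(A),sum(B)); print("ball",p,st,q,s2,X.round(4),[np.linalg.norm(M@X-b).round(4) for M,b in zip(A,B)])
print(bot.get_obs()["tool_rot"], bot.get_obs()["ft_force"])
```

```text
green [412.99473684 240.42105263] [ 11   8  15  16 190] [[ 0.5497 -0.0985  0.062 ]] [[ 0.559  -0.0981  0.062 ]]
yellow [447.76666667 235.90555556] [ 11   9  15  15 180] [[ 0.5574 -0.1731  0.062 ]] [[ 0.5663 -0.1719  0.062 ]]
red [481.99470899 231.72486772] [ 10   9  15  16 189] [[ 0.5645 -0.247   0.062 ]] [[ 0.575  -0.2453  0.062 ]]
ball [261.38888889 268.3015873 ] [ 20  28  13  12 126] [365.80555556 206.86111111] [11  8 11  9 72] [0.493  0.2154 0.1284] [np.float64(0.0002), np.float64(0.0002)]
[ 9.90300301e-01  1.38940418e-01 -1.38023060e-04 -9.24183018e-04] [-0.12814253  0.35262341  0.28982292]
```

View pics/crop.png

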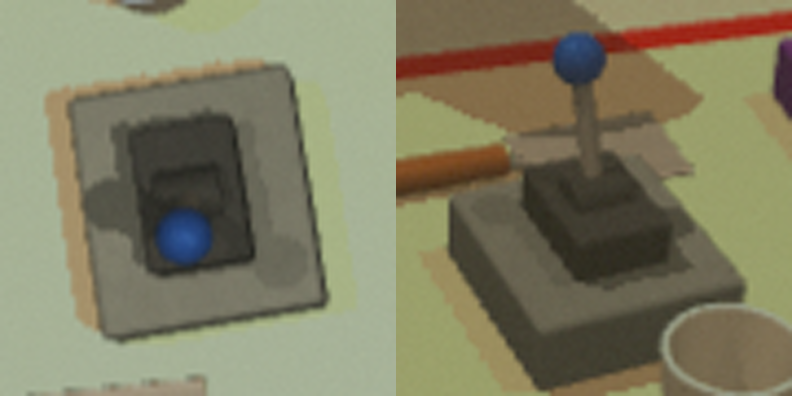

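The crop shows the grey box with a dark block, and the blue ball near crop (184,236), leaning back towards the robot. The choice holds. Next I need the box pose and waypoints.

Run:
```python
from h import *
c=np.array([(72,100),(285,66),(327,303),(118,340)])/4.4+[220,215]
W=w("top",c,.04)[:,:2]; print(W.round(4).tolist(),[np.linalg.norm(W[i]-W[(i+1)%4]).round(4) for i in range(4)])
o=W.mean(0); x=(W[0]+W[1]-W[2]-W[3]); x/=np.linalg.norm(x); y=np.array([-x[1],x[0]])
yaw=np.arctan2(x[1],x[0]); print("o",o.round(4),"yaw",np.degrees(yaw))
b=np.array([.493,.2154]); print("ball in box",((b-o)@x).round(4),((b-o)@y).round(4))
e=bot.get_obs()["eef_pos"]; print(e)
for d in(-.075,-.055,0.0,.01,.012): 
    p=o+d*x; print(d,p.round(4),((np.r_[p,.114]-e)/.5).round(4))
print("x step norm /mm",x/500)
for n in("top","scene"): print(n,proj(n,np.array([[.5505,-.0983,.062],[.493,.2154,.1284]])).round(1))
```

```text
[[0.5689, 0.2777], [0.583, 0.1734], [0.4664, 0.1551], [0.4514, 0.256]] [np.float64(0.1053), np.float64(0.118), np.float64(0.102), np.float64(0.1195)]
o [0.5174 0.2156] yaw 9.681194031635018
ball in box -0.0241 0.0039
[ 0.13744822 -0.48016374  0.23049976]
-0.075 [0.4435 0.203 ] [ 0.6121  1.3663 -0.233 ]
-0.055 [0.4632 0.2063] [ 0.6515  1.373  -0.233 ]
0.0 [0.5174 0.2156] [ 0.76    1.3915 -0.233 ]
0.01 [0.5273 0.2173] [ 0.7797  1.3948 -0.233 ]
0.012 [0.5293 0.2176] [ 0.7836  1.3955 -0.233 ]
x step norm /mm [0.00197152 0.00033633]
top [[412.9 240.1]
 [261.3 268.2]]
scene [[220.4 268.7]
 [365.7 206.9]]
```

Request:
{"api": "step_arm", "payload": {"targets": "-1 0.5 0.8 0 0 0 -0.12; -1 0.5 0.8 0 0 0 -0.12; -1 0.5 0.8 0 0 0 -0.12; -1 0.5 0.8 0 0 0 -0.12; -1 0.5 0.8 0 0 0 -0.12; -1 0.5 0.8 0 0 0 -0.12; -1 0.5 0.8 0 0 0 -0.12; -1 0.5 0.8 0 0 0 -0.12; -1 0.5 0.8 0 0 0 -0.12; -1 0.5 0.8 0 0 0 -0.12"}}

```text
clock: 0.93
eef_pos: [0.3587, -0.1254, 0.2312]
tool_rot: [0.996, 0.092, 0.0, 0.0]
ft_force: [0.7, -1.1, -1.2]
grip_width: -0.0001
grasp_force: 0.0
```

Request:
{"api": "step_arm", "payload": {"targets": "-1 0.11 0.57 0 0 0 0; -1 0.11 0.57 0 0 0 0; -1 0.11 0.57 0 0 0 0; -1 0.11 0.57 0 0 0 0; -1 0.11 0.57 0 0 0 0; -1 0.11 0.57 0 0 0 0; -1 0.11 0.57 0 0 0 0; -1 0.11 0.57 0 0 0 0; -1 0.11 0.57 0 0 0 0; -1 0.11 0.57 0 0 0 0"}}

```text
clock: 1.77
eef_pos: [0.4242, 0.1104, 0.231]
tool_rot: [0.993, 0.116, -0.003, -0.016]
ft_force: [-0.3, -0.1, 0.7]
grip_width: -0.0
grasp_force: 0.0
```

Request:
{"api": "step_arm", "payload": {"targets": "-1 0 0 0 0 0 0; -1 0 0 0 0 0 0; -1 0 0 0 0 0 0; -1 0 0 0 0 0 0"}}

```text
clock: 2.1
eef_pos: [0.4242, 0.1107, 0.2315]
tool_rot: [0.993, 0.117, -0.002, -0.016]
ft_force: [0.3, -0.2, -0.3]
grip_width: -0.0001
grasp_force: 0.0
```

Request:
{"api": "step_arm", "payload": {"targets": "-1 0.038 0.1 0 -0.04 -0.009 -0.08; -1 0.038 0.19 0 -0.04 -0.009 -0.08; -1 0.038 0.19 0 -0.04 -0.009 -0.08; -1 0.038 0.19 0 -0.04 -0.009 -0.08; -1 0.038 0.19 -0.08 -0.04 -0.009 -0.08; -1 0.038 0.19 -0.16 -0.04 -0.009 -0.08; -1 0.038 0.19 -0.234 -0.04 -0.009 -0.08; -1 0.038 0.19 -0.234 -0.04 -0.009 -0.08; -1 0.038 0.19 -0.234 -0.04 -0.009 -0.08; -1 0.038 0.19 -0.234 -0.04 -0.009 -0.08"}}

```text
clock: 2.93
eef_pos: [0.4618, 0.1157, 0.1229]
tool_rot: [0.994, 0.113, -0.004, -0.016]
ft_force: [-0.7, -0.3, 0.6]
grip_width: -0.0
grasp_force: 0.0
```

Run:
```python
from h import *
o=bot.get_obs(); print(np.round(o["joint_pos"],3),np.round(o["joint_vel"],3),o["eef_pos"])
```

```text
[ 0.225  0.276 -0.244  1.055  0.032  3.141] [ 0.028  0.087 -0.108 -0.223  0.015  0.   ] [0.46181639 0.11567089 0.12294939]
```

Joint 6 is at its range end (q6 = 3.14), so I'll give the tool a half turn, which leaves the finger geometry the same. I'll lift first and turn in stages.

Request:
{"api": "step_arm", "payload": {"targets": "-1 -0.04 0 0.2 0 0 0.15; -1 -0.04 0 0.2 0 0 0.3; -1 -0.04 0 0.2 0 0 0.45; -1 -0.04 0 0.2 0 0 0.6; -1 -0.04 0 0.2 0 0 0.75; -1 -0.04 0 0.2 0 0 0.9; -1 -0.04 0 0.2 0 0 1; -1 -0.04 0 0.2 0 0 1"}}

```text
clock: 3.6
eef_pos: [0.4437, 0.1161, 0.2254]
tool_rot: [0.874, 0.485, -0.008, -0.014]
ft_force: [0.0, -0.3, -0.1]
grip_width: 0.0001
grasp_force: 0.0
```

Request:
{"api": "step_arm", "payload": {"targets": "-1 0 0 0 0 0 0.15; -1 0 0 0 0 0 0.3; -1 0 0 0 0 0 0.45; -1 0 0 0 0 0 0.6; -1 0 0 0 0 0 0.75; -1 0 0 0 0 0 0.9; -1 0 0 0 0 0 1; -1 0 0 0 0 0 1"}}

```text
clock: 4.27
eef_pos: [0.4436, 0.1161, 0.2251]
tool_rot: [0.623, 0.782, -0.013, -0.01]
ft_force: [0.1, -0.3, -0.3]
grip_width: 0.0003
grasp_force: 0.0
```

Request:
{"api": "step_arm", "payload": {"targets": "-1 0 0 0 0 0 0.15; -1 0 0 0 0 0 0.3; -1 0 0 0 0 0 0.45; -1 0 0 0 0 0 0.6; -1 0 0 0 0 0 0.75; -1 0 0 0 0 0 0.9; -1 0 0 0 0 0 1; -1 0 0 0 0 0 1"}}

```text
clock: 4.93
eef_pos: [0.4435, 0.116, 0.225]
tool_rot: [0.277, 0.961, -0.016, -0.004]
ft_force: [-0.7, 0.7, -0.2]
grip_width: -0.0001
grasp_force: 0.0
```

Request:
{"api": "step_arm", "payload": {"targets": "-1 0 0 0 0 0 0.15; -1 0 0 0 0 0 0.3; -1 0 0 0 0 0 0.45; -1 0 0 0 0 0 0.6; -1 0 0 0 0 0 0.75; -1 0 0 0 0 0 0.9; -1 0 0 0 0 0 0.9; -1 0 0 0 0 0 0.9"}}

```text
clock: 5.6
eef_pos: [0.4436, 0.1159, 0.225]
tool_rot: [-0.07, 0.997, -0.016, 0.002]
ft_force: [0.2, 0.3, -0.0]
grip_width: -0.0002
grasp_force: 0.0
```

Run:
```python
from h import *
from scipy.spatial.transform import Rotation as R
o=bot.get_obs(); print(o["clock"],np.round(o["joint_pos"],3),o["eef_pos"])
M=R.from_quat(o["tool_rot"]).as_matrix(); print(M.round(3))
a=np.radians(9.7); T=np.array([[-np.cos(a),-np.sin(a),0],[-np.sin(a),np.cos(a),0],[0,0,-1]]).T
print("turn norm",(R.from_matrix(T@M.T).as_rotvec()/(np.pi/4)).round(3), "shift",((np.array([.4435,.205,.231])-o["eef_pos"])/.5).round(3))
```

```text
5.6 [ 0.277  0.164 -0.109  1.301 -0.032  0.136] [0.44364573 0.11586459 0.22495397]
[[-0.99  -0.14   0.006]
 [-0.14   0.99  -0.032]
 [-0.001 -0.032 -0.999]]
turn norm [0.04  0.008 0.036] shift [-0.     0.178  0.012]
```

Request:
{"api": "step_arm", "payload": {"targets": "-1 0 0.08 0 0.04 0.008 0.036; -1 0 0.16 0 0.04 0.008 0.036; -1 0 0.178 0 0.04 0.008 0.036; -1 0 0.178 0 0.04 0.008 0.036; -1 0 0.178 -0.08 0.04 0.008 0.036; -1 0 0.178 -0.15 0.04 0.008 0.036; -1 0 0.178 -0.2 0.04 0.008 0.036; -1 0 0.178 -0.222 0.04 0.008 0.036; -1 0 0.178 -0.222 0.04 0.008 0.036; -1 0 0.178 -0.222 0.04 0.008 0.036"}}

```text
clock: 6.43
eef_pos: [0.4433, 0.2038, 0.1135]
tool_rot: [-0.086, 0.996, -0.001, -0.001]
ft_force: [0.8, -0.3, -0.0]
grip_width: 0.0
grasp_force: 0.0
```

Request:
{"api": "step_arm", "payload": {"targets": "-1 0.014 0.0024 0 0 0 0; -1 0.028 0.0048 0 0 0 0; -1 0.042 0.007 0 0 0 0; -1 0.056 0.0095 0 0 0 0; -1 0.07 0.012 0 0 0 0; -1 0.078 0.0133 0 0 0 0; -1 0.086 0.0147 0 0 0 0; -1 0.094 0.016 0 0 0 0; -1 0.102 0.0174 0 0 0 0; -1 0.11 0.0188 0 0 0 0"}}

```text
clock: 7.27
eef_pos: [0.4989, 0.2143, 0.1137]
tool_rot: [-0.087, 0.996, -0.0, -0.0]
ft_force: [-1.5, -0.3, 2.0]
grip_width: -0.0003
grasp_force: 0.5
```

Request:
{"api": "step_arm", "payload": {"targets": "-1 0.007 0.0012 0 0 0 0; -1 0.014 0.0024 0 0 0 0; -1 0.021 0.0036 0 0 0 0; -1 0.028 0.0048 0 0 0 0; -1 0.034 0.0058 0 0 0 0; -1 0.04 0.0068 0 0 0 0; -1 0.045 0.0077 0 0 0 0; -1 0.045 0.0077 0 0 0 0"}}

```text
clock: 7.93
eef_pos: [0.5217, 0.2183, 0.1136]
tool_rot: [-0.087, 0.996, -0.0, 0.0]
ft_force: [-0.1, 0.4, 0.2]
grip_width: -0.0001
grasp_force: 0.0
```

Request:
{"api": "step_arm", "payload": {"targets": "-1 0.002 0.0003 0 0 0 0; -1 0.004 0.0007 0 0 0 0; -1 0.006 0.001 0 0 0 0; -1 0.006 0.001 0 0 0 0"}}

```text
clock: 8.27
eef_pos: [0.5242, 0.2187, 0.1138]
tool_rot: [-0.087, 0.996, -0.0, -0.0]
ft_force: [-0.8, -0.6, -0.3]
grip_width: 0.0003
grasp_force: 0.4
```

Run:
```python
from h import *
for n,r in(("top",(215,205,310,305)),("scene",(320,180,415,280))):
    im=bot.camera(n)[...,::-1]; x0,y0,x1,y1=r
    globals()[n]=cv2.resize(im[y0:y1,x0:x1],(400,420),interpolation=cv2.INTER_CUBIC)
cv2.imwrite("pics/push1.png",np.hstack([top,scene]))
```

```text
(no output)
```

View pics/push1.png

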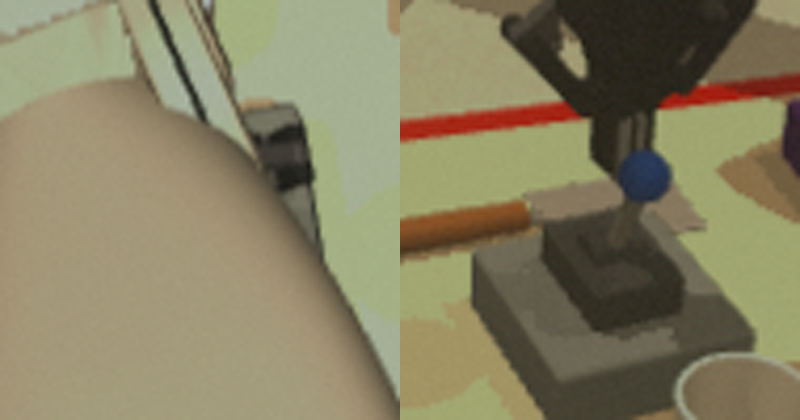

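The right half shows the ball at (645,177), past upright and in front of the fingers. I'll creep on to the stop while watching the force.

Request:
{"api": "step_arm", "payload": {"targets": "-1 0.002 0.0003 0 0 0 0; -1 0.004 0.0007 0 0 0 0; -1 0.004 0.0007 0 0 0 0"}}

```text
clock: 8.62
eef_pos: [0.5264, 0.219, 0.1138]
tool_rot: [-0.087, 0.996, -0.0, -0.0]
ft_force: [-0.1, -0.6, -0.6]
grip_width: -0.0001
grasp_force: 0.4
```

Request:
{"api": "step_arm", "payload": {"targets": "-1 0.002 0.0003 0 0 0 0; -1 0.004 0.0007 0 0 0 0; -1 0.004 0.0007 0 0 0 0"}}

```text
clock: 8.87
eef_pos: [0.5284, 0.2194, 0.1138]
tool_rot: [-0.087, 0.996, -0.0, 0.0]
ft_force: [-1.5, -0.0, -0.8]
grip_width: -0.0
grasp_force: 0.4
```

Request:
{"api": "step_arm", "payload": {"targets": "-1 0.002 0.0003 0 0 0 0; -1 0.004 0.0007 0 0 0 0; -1 0.004 0.0007 0 0 0 0"}}

```text
clock: 9.12
eef_pos: [0.5296, 0.2195, 0.1137]
tool_rot: [-0.087, 0.996, -0.0, -0.001]
ft_force: [-3.7, -0.4, -0.5]
grip_width: 0.0002
grasp_force: 1.7
```

Request:
{"api": "step_arm", "payload": {"targets": "-1 0.002 0.0003 0 0 0 0; -1 0.002 0.0003 0 0 0 0; -1 0.002 0.0003 0 0 0 0"}}

```text
clock: 9.37
eef_pos: [0.5296, 0.2195, 0.1136]
tool_rot: [-0.088, 0.996, -0.0, -0.002]
ft_force: [-5.0, -1.4, 2.3]
grip_width: 0.0
grasp_force: 2.9
```

Request:
{"api": "step_arm", "payload": {"targets": "-1 0.002 0.0003 0 0 0 0; -1 0.002 0.0003 0 0 0 0; -1 0.002 0.0003 0 0 0 0"}}

```text
clock: 9.62
eef_pos: [0.5297, 0.2195, 0.1136]
tool_rot: [-0.088, 0.996, -0.0, -0.003]
ft_force: [-7.6, -1.2, 4.1]
grip_width: -0.0
grasp_force: 4.0
```

It's at the stop: position is stalled and force is rising. Backing off along −x, then up and over towards the green button.

Request:
{"api": "step_arm", "payload": {"targets": "-1 -0.02 -0.0034 0 0 0 0; -1 -0.05 -0.0085 0 0 0 0; -1 -0.08 -0.0135 0 0 0 0; -1 -0.1 -0.017 0.03 0 0 0; -1 -0.1 -0.017 0.1 0 0 0; -1 -0.1 -0.017 0.18 0 0 0; -1 -0.1 -0.1 0.18 0 0 0; -1 -0.05 -0.18 0.18 0 0 0; -1 0 -0.26 0.18 0 0 0; -1 0 -0.34 0.18 0 0 0"}}

```text
clock: 10.45
eef_pos: [0.5353, 0.0572, 0.205]
tool_rot: [-0.088, 0.996, -0.0, 0.003]
ft_force: [0.6, 0.2, -0.3]
grip_width: -0.0
grasp_force: 0.0
```

Request:
{"api": "step_arm", "payload": {"targets": "-1 0 -0.08 0 0 0 0; -1 0 -0.16 0 0 0 0; -1 0 -0.24 0 0 0 0; -1 0 -0.28 0 0 0 0; -1 0 -0.28 0 0 0 0; -1 0 -0.28 0 0 0 0"}}

```text
clock: 10.95
eef_pos: [0.532, -0.0834, 0.2042]
tool_rot: [-0.086, 0.996, -0.0, 0.001]
ft_force: [-0.2, 0.5, 0.8]
grip_width: -0.0001
grasp_force: 0.0
```

Run:
```python
from h import *
o=bot.get_obs(); print(o["clock"],np.round(o["joint_pos"],3),o["eef_pos"],o["tool_rot"].round(3) if hasattr(o["tool_rot"],"round") else o["tool_rot"],o["ft_force"])
print("shift to green",((np.array([.5505,-.0983,.085])-o["eef_pos"])/.5).round(3))
t=bot.camera("top")[...,::-1]; s=bot.camera("scene")[...,::-1]
cv2.imwrite("pics/after.png",np.hstack([cv2.resize(t[205:305,215:310],(400,420)),cv2.resize(s[180:280,320:415],(400,420))]))
A=[];B=[]
for n,im,r in(("top",t,(235,225,300,290)),("scene",s,(350,195,400,240))):
    x0,y0,x1,y1=r; m=cv2.inRange(cv2.cvtColor(im[y0:y1,x0:x1],cv2.COLOR_BGR2HSV),(100,100,20),(130,255,255))
    _,l,st,c=cv2.connectedComponentsWithStats(m)
    if len(st)<2: print(n,"none"); continue
    u=c[1+st[1:,4].argmax()]+[x0,y0]; print(n,u,st[1:,4].max(),w(n,u,.1234))
```

```text
10.95 [-0.156  0.328  0.053  1.294 -0.    -0.328] [ 0.53197714 -0.08344368  0.20418255] [-0.086  0.996 -0.     0.001] [-0.22399882  0.47646036  0.76231451]
shift to green [ 0.037 -0.03  -0.238]
top [256.81981982 238.72972973] 111 [[0.55246603 0.22413676 0.1234    ]]
scene [379.59090909 223.12121212] 66 [[0.55206505 0.227006   0.1234    ]]
```

View pics/after.png

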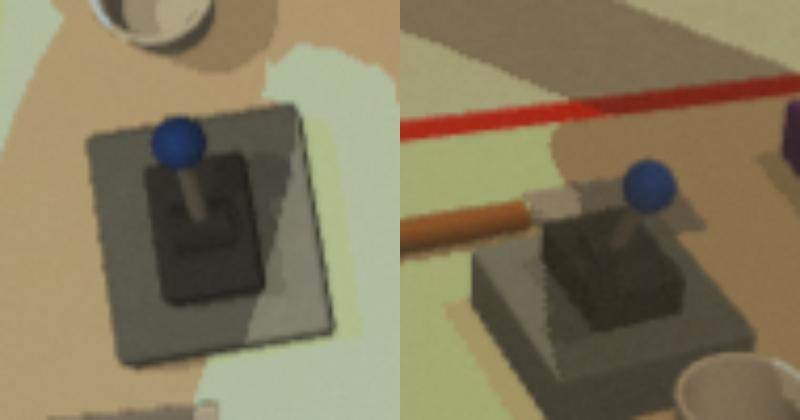

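The lever is fully over: the ball measures x = 0.552 and 0.551 was expected at the stop. Now above the green button and down to about z = 0.07.

Request:
{"api": "step_arm", "payload": {"targets": "-1 0.04 -0.03 0 0 0 0; -1 0.04 -0.03 -0.06 0 0 0; -1 0.04 -0.03 -0.12 0 0 0; -1 0.04 -0.03 -0.18 0 0 0; -1 0.04 -0.03 -0.22 0 0 0; -1 0.04 -0.03 -0.25 0 0 0; -1 0.04 -0.03 -0.268 0 0 0; -1 0.04 -0.03 -0.268 0 0 0; -1 0.04 -0.03 -0.268 0 0 0"}}

```text
clock: 11.8
eef_pos: [0.5516, -0.096, 0.07]
tool_rot: [-0.088, 0.996, -0.0, -0.0]
ft_force: [-0.8, -0.3, -0.1]
grip_width: 0.0
grasp_force: 0.0
```

Run:
```python
from h import *
print(bot.get_obs()["eef_pos"])
s=bot.camera("scene")[...,::-1]
cv2.imwrite("pics/green.png",cv2.resize(s[220:330,150:290],(700,550),interpolation=cv2.INTER_CUBIC))
```

```text
[ 0.55157935 -0.09604942  0.07000203]
```

View pics/green.png

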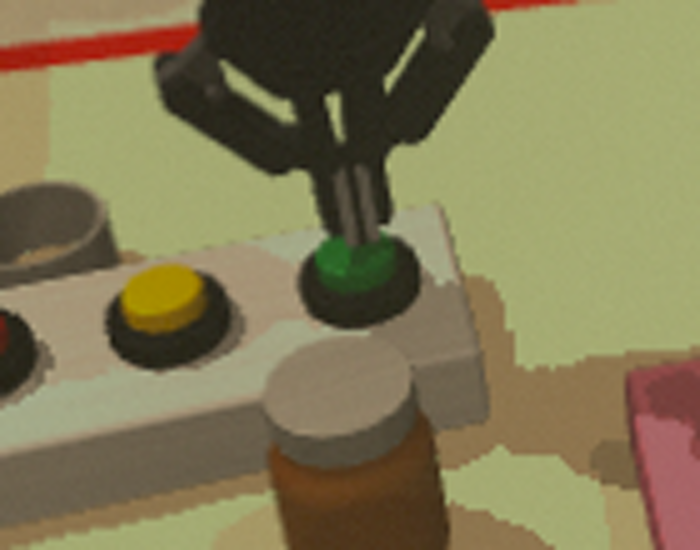

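The fingertips at (358,240) in the crop are just above the green disc at (355,262). I'll shift 2 mm towards −y and press in small steps.

Request:
{"api": "step_arm", "payload": {"targets": "-1 0.002 -0.004 -0.004 0 0 0; -1 0.002 -0.004 -0.01 0 0 0; -1 0.002 -0.004 -0.016 0 0 0; -1 0.002 -0.004 -0.02 0 0 0; -1 0.002 -0.004 -0.02 0 0 0"}}

```text
clock: 12.27
eef_pos: [0.5528, -0.0993, 0.06]
tool_rot: [-0.087, 0.996, -0.0, 0.001]
ft_force: [0.9, 0.1, 2.3]
grip_width: -0.0001
grasp_force: 1.2
```

Request:
{"api": "step_arm", "payload": {"targets": "-1 0 0 -0.002 0 0 0; -1 0 0 -0.004 0 0 0; -1 0 0 -0.004 0 0 0"}}

```text
clock: 12.52
eef_pos: [0.5528, -0.0993, 0.0582]
tool_rot: [-0.087, 0.996, -0.0, 0.001]
ft_force: [1.3, -0.7, 3.7]
grip_width: 0.0001
grasp_force: 1.8
```

Request:
{"api": "step_arm", "payload": {"targets": "-1 0 0 -0.002 0 0 0; -1 0 0 -0.004 0 0 0; -1 0 0 -0.004 0 0 0"}}

```text
clock: 12.77
eef_pos: [0.5528, -0.0993, 0.0561]
tool_rot: [-0.087, 0.996, -0.0, 0.001]
ft_force: [1.0, -1.6, 5.0]
grip_width: -0.0002
grasp_force: 2.4
```

Near full travel (z = 0.056). Two small steps more to be sure it bottoms.

Request:
{"api": "step_arm", "payload": {"targets": "-1 0 0 -0.001 0 0 0; -1 0 0 -0.002 0 0 0; -1 0 0 -0.002 0 0 0"}}

```text
clock: 13.02
eef_pos: [0.5529, -0.0993, 0.056]
tool_rot: [-0.087, 0.996, -0.0, 0.001]
ft_force: [0.1, 0.1, 10.2]
grip_width: -0.0001
grasp_force: 4.7
```

Request:
{"api": "step_arm", "payload": {"targets": "-1 0 0 -0.001 0 0 0; -1 0 0 -0.001 0 0 0; -1 0 0 -0.001 0 0 0"}}

```text
clock: 13.27
eef_pos: [0.5529, -0.0993, 0.056]
tool_rot: [-0.087, 0.996, -0.001, 0.001]
ft_force: [-1.3, -0.3, 11.3]
grip_width: -0.0
grasp_force: 6.0
```

Bottomed out at z = 0.056 with 11 N. Releasing straight up.

Request:
{"api": "step_arm", "payload": {"targets": "-1 0 0 0.006 0 0 0; -1 0 0 0.014 0 0 0; -1 0 0 0.03 0 0 0; -1 0 0 0.08 0 0 0; -1 0 0 0.15 0 0 0; -1 0 0 0.22 0 0 0; -1 -0.06 0 0.28 0 0 0; -1 -0.12 0 0.28 0 0 0; -1 -0.18 0 0.28 0 0 0; -1 -0.2 0 0.28 0 0 0"}}

```text
clock: 14.1
eef_pos: [0.4473, -0.0984, 0.1941]
tool_rot: [-0.087, 0.996, 0.001, -0.002]
ft_force: [-0.6, -0.3, 0.0]
grip_width: -0.0
grasp_force: 0.0
```

Request:
{"api": "step_arm", "payload": {"targets": "-1 0 0 0 0 0 0; -1 0 0 0 0 0 0; -1 0 0 0 0 0 0"}}

```text
clock: 14.35
eef_pos: [0.4531, -0.0991, 0.1941]
tool_rot: [-0.087, 0.996, -0.0, 0.0]
ft_force: [-0.2, 0.5, 0.6]
grip_width: 0.0
grasp_force: 0.0
```

Run:
```python
from h import *
cv2.imwrite("pics/end.png",bot.camera("scene")[...,::-1]); print(bot.get_obs()["eef_pos"],bot.get_obs()["ft_force"])
```

```text
[ 0.4532081  -0.09907767  0.1939866 ] [ 0.28073534  0.39206111 -0.06517396]
```

View pics/end.png

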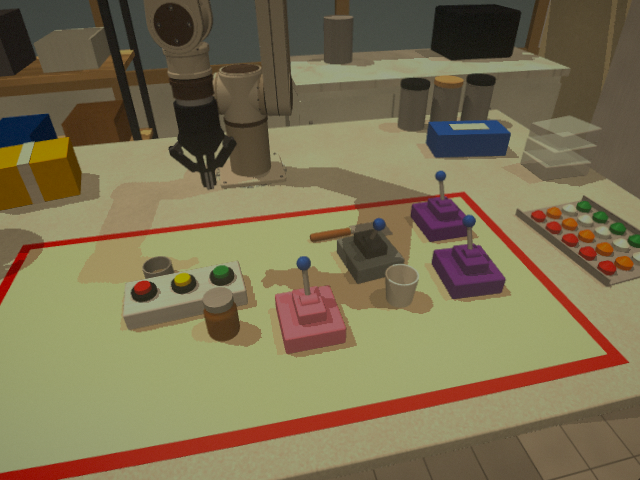

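The grey box's lever is over, with its ball at (379,224). The green button is out at (221,272), the bystanders haven't moved and the arm is clear.

```bash
python3 -c "
from workcell import bot
print(bot.job_done())"
```

```text
the job is handed in; nothing more can be done
None
```

The job is handed in at about 14 s: the grey box's lever was pushed to its stop and left over, then the green button was pressed all the way in (peak about 11 N read) and sprang back out; the last picture shows nothing else moved.

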